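# Put the green ink away and seal the ink box

## Task

Stand the jar with the green lid upright in the open well of the ink box, then slide the white hatch shut by its wooden pull and press it gently home against the rubber seal hidden in the groove, with a steady push of about 10 newtons for half a second and never more than 18 on the seal. Let go with the hatch still resting on the seal, the green jar standing inside, and the other two jars left where they are.

Things in the scene. Friction and masses are not known exactly. Their poses are not given: they have to be found in the camera images.
- jar_green: Round ink jar, white body with a green screw lid (fixed on) and a green band: 48 mm across, 50 mm tall, 0.11 kg, upright on the table. Origin at the centre of its underside, z up. The jar to put away.
- jar_ochre: The same jar with an ochre-yellow lid and band, standing on the table; leave it. Origin at the centre of its underside.
- jar_black: The same jar with a black lid and band, standing on the table; leave it. Origin at the centre of its underside.
- ink_box: Low brown wooden box fixed to the table, 170 mm (x) by 308 mm (y, from -150 to +158) by 102 mm high; yaw varies by 0.3 rad either way. Origin on the table surface, z up. Aluminium guide rails along its long sides (tops 101 mm high, at x = 73..85 mm either side). The -y half has a closed deck; the +y half is the open well.
- well (a point): Centre of the well's floor, axes as the box's, 32 mm above the table at box y = +60 mm. The floor is 150 (x) by 120 mm (y); its walls rise 53 mm above it. The open hatch covers the first 20 to 40 mm at the -y side; the 80 to 100 mm at the +y side are open from above. A standing jar's lid is 4 mm below the hatch.
- hatch: White hatch, 156 (x) by 150 (y) by 8 mm, in the rails; origin at the centre of its underside 86 mm above the table, axes as the box's. Slides along box y, closing to +y, friction about 3 N; stays where left. Origin starts (open) at box y = -57 to -37 mm. It meets the seal with its origin between box y = +51 and +63 mm: where is not measured and differs each time; feel for it.
- pull (a point): Centre of the wooden pull on the hatch: an upright bar 14 mm thick (y), 70 mm long (x) and 32 mm high, standing on the middle of the hatch from 94 to 126 mm above the table; this point is 110 mm above the table.
- seal_head: Wooden head at the box's +y end, origin 26 mm above the table at box y = +122 mm, cover 96 to 102 mm high. In the groove under the cover, out of sight, lies a sprung rubber seal, about 5 N per mm of squeeze. The hatch's +y edge presses it: 4 N for 0.2 s seats it, over 18 N damages it. When let go, the hatch springs back 1 to 3 mm and rests on the seal, held by its friction.
There are look-alikes about, which are no part of the job. Leave any blue or turquoise look-alike of the jar_green alone.

How it is judged:
By the outcome, as a careful person would: the job done as asked, in the order asked, and still so for the second after the job is handed in, with the robot touching nothing.
It also fails if it takes over 67 s, if anything falls off the work surface, if the arm or the gripper's body presses on something with over 40 N, if the wrist force passes 120 N, or if a joint passes its speed limit or range.

## Robot

A 6-joint arm with a two-finger parallel gripper is mounted at the origin on a cart in front of the work surface, level with it; the furniture and walls round the work are solid. World frame = base frame: x ahead of the robot, y to its left, z up, the work surface at z = 0. Lengths are in m, angles in rad, forces in N, time in s.
With the tool pointing down it reaches from about 0.3 to 0.825 m from the base axis. Payload 5.4 kg.
Tool frame: the origin (TCP) lies midway between the tips of the shut fingers; the grasp point (between the pads) lies 19 mm behind it; z points along the fingers, y is the direction in which the jaws open and shut (so a half turn about z gives the same grasp; the last joint's range is limited). The gripper opens to 92 mm and grips with 3 to 60 N. Pads are 20 mm wide; open, the fingers measure 128 mm over their backs; the gripper's body (75 mm by 189 mm) begins 69 mm behind the grasp point.
Start: joints at [-1.385, 0.158, 1.597, -0, 1.386, -0.21], TCP at [0.222, -0.531, 0.215] pointing down, gripper open.
Joint ranges: [-2.91, 2.91], [-0.94, 2.29], [0.18, 2.7], [-1.29, 4.43], [0.17, 2.64], [-3, 3]. Speed limits (rad/s): [2.57, 2.57, 3.14, 3.14, 3.14, 3.14].

## Interface

Orientations are given as a unit quaternion [x, y, z, w].
In Python, from plant import observe, grab_frame, finish_job, search_frame gives the robot as it stands.
- The arm moves only by the tool drive_tool, never from a script. Its argument "steps" is a list that holds one entry, the list of rows, each a list of 7 numbers: the gripper's target within -1 to 1 (shut at 1, half-way at 0, fully open at -1), then the shift along the tool's x, y, z in m, then the turn, a rotation vector about the tool's x, y, z in degrees. In form: [[[grip, x, y, z, wx, wy, wz], ...]]. A call has 1 to 8 rows; each row shifts and turns the commanded pose from where the row before left it, along the tool's axes as they then stand; what a row does not reach is not made up. A row lasts 1/8 s, in which the tool goes at most 62.5 mm and 10.7 degrees, less where a joint would pass 70% of its speed; a pose out of reach is approached as far as the arm can. A call is refused whole if a number of a shift passes 0.0625 or a number of a turn 10.7, either way. A call with a gripper value outside its range is refused whole. The fingers move at their own pace and stop on an object; "newtons" is the grip in N (left out, the last holds). Time passes only in rows, so rows that do not move let the fingers close. It gives the time, the measured TCP pose, the force and the opening at its end, in the units of the state.
- observe(): the state, without advancing time (a new reading comes with each control period).
- grab_frame(name): name is "scene" or "top" or "wrist"; returns a dict with "pixels" (480x640x3 uint8, red, green, blue), "camera_matrix" (3x3 intrinsics, pixels), "k1" (the pictures are not rectified: a ray, as slopes to the right and down, at radius r is drawn at 1 + k1 r^2 times it, then the intrinsics apply), "cam_to_world" (4x4, takes a point from camera to world coordinates); the wrist camera has in their place "hand_eye" (4x4, takes a point from camera to tool coordinates, whose origin is the TCP and whose axes are the flange's). Camera axes: x right, y down, z forward; pixel columns grow to the right and rows downward; lengths in m; the calibration is good to about 2 mm. A picture is of the moment at which its call begins: read the wrist's pose just before it. There is no depth.
- finish_job(): hands the job in, once; it reports no verdict.
Trained networks look in a picture, given as the dict that the camera call returned (one of the last four; its "shot" number tells which), for a name from the list of things; names that differ only in an ending like _2 or _b are one class to them, and where a whole thing is asked for, a point or a joint stands for the part that bears it (a point fixed in the world has none). Each returns a list of dicts, best first, with "confidence" (0 to 1); they miss things now and then, are a little off and sometimes report something else, mostly with a low value. They report only what shows in the picture. A call takes as long as a camera call. They do not tell look-alikes from the thing itself.
- search_frame(picture, target): "point" ([x, y, z] in m, in the coordinates of the camera as it stood for that picture, good to about 4 mm: the middle of the surface that is visible of it).
The state is a dict: "time": time; "joint_pos": joint angles; "qvel": joint speeds; "joint_torque": joint torques, N m; "position": TCP position; "tool_rot": TCP orientation; "force": force on the tool from outside, world axes, zero at the start; "torque": the same for the moment, N m; "gripper_width": finger opening in m.
Only numpy, scipy, OpenCV 4.12 (cv2) and the standard library are available. Lean on these libraries where they do the work, as an engineer would, in place of code of your own. Each camera call takes 0.05 s, during which the arm holds its last target. There are 200 camera calls.

## Working session

There is one attempt and no reset: what is moved stays moved. The work goes in short steps, Python scripts to look and compute and a tool call to move; the robot and the scene stay as the last step left them, time stands still between calls to the robot, and variables do not carry over. Pictures are saved under pics/ and viewed, about 8 in all and at most 12, crops included, and the job is handed in when it is done.

Besides the shell and the picture viewer there is one more tool, called after ">>>" by a JSON object that holds its "fn" and its "kwargs", one argument or row to a line. drive_tool: Moves the arm, as the interface text tells. Its arguments: {"type":"object","properties":{"steps":{"type":"array","items":{"type":"array","items":{"type":"array","items":{"type":"number"}}}},"newtons":{"type":"number"}},"required":["steps"]}

```bash
mkdir -p pics; ls
cat > h.py <<'E'
import numpy as np, cv2
from scipy.spatial.transform import Rotation as R
from plant import observe, grab_frame, finish_job, search_frame
def c2w(f, st=None):
    if 'cam_to_world' in f: return np.array(f['cam_to_world'])
    T=np.eye(4); T[:3,:3]=R.from_quat(st['tool_rot']).as_matrix(); T[:3,3]=st['position']
    return T@np.array(f['hand_eye'])
def pix2plane(f,T,uv,z):
    K=np.array(f['camera_matrix'],float); k=f['k1']
    d=np.linalg.inv(K)@[uv[0],uv[1],1.]; d=d[:2]; u=d.copy()
    for _ in range(20): u=d/(1+k*(u@u))
    r=T[:3,:3]@[u[0],u[1],1.]; return T[:3,3]+r*(z-T[2,3])/r[2]
def proj(f,T,P):
    p=np.linalg.inv(T)@np.append(P,1.); s=p[:2]/p[2]; s=s*(1+f['k1']*(s@s))
    K=np.array(f['camera_matrix']); return (K@np.append(s,1.))[:2]
def save(f,n): cv2.imwrite('pics/'+n+'.png',f['pixels'][:,:,::-1])
def find(f,T,names):
    for n in names:
        for d in search_frame(f,n):
            P=(T@np.append(d['point'],1.))[:3]
            print(n,round(d['confidence'],2),P.round(4),proj(f,T,P).round(0))
E
python3 - <<'E'
from h import *
s=observe(); print(s)
for n in ('scene','top'):
    f=grab_frame(n); save(f,n); T=c2w(f); print(n,f['k1'],T.round(3).tolist())
    find(f,T,['jar_green','ink_box','hatch','pull','seal_head'])
E
```

```text
pics
{'time': 0.0, 'joint_pos': array([-1.38510494e+00,  1.59053599e-01,  1.59819601e+00, -1.30253820e-05,
        1.38620076e+00, -2.10114758e-01]), 'qvel': array([ 0.00018424, -0.00054051, -0.00072831,  0.00159441,  0.00017544,
        0.00160166]), 'joint_torque': array([-3.30609349e-03, -3.85567045e+01, -3.22113132e+01,  6.99274871e-02,
        3.77655658e-02, -1.14067552e-04]), 'position': array([ 0.22154515, -0.52993952,  0.21363451]), 'tool_rot': array([ 9.80480359e-01,  1.96614858e-01,  4.94218244e-06, -9.28866420e-04]), 'force': array([ 0.25076035,  1.20146691, -0.15002812]), 'torque': array([-0.00296006, -0.02402422, -0.00284546]), 'gripper_width': 0.09204578700415406}
scene -0.19058266650720002 [[-0.846, -0.341, 0.41, -0.104], [-0.533, 0.556, -0.637, 0.967], [-0.01, -0.758, -0.653, 1.036], [0.0, 0.0, 0.0, 1.0]]
jar_green 0.79 [0.4658 0.4506 0.0475] [226. 377.]
jar_green 0.77 [0.5114 0.2695 0.0422] [262. 312.]
jar_green 0.62 [0.5023 0.3578 0.0449] [241. 340.]
jar_green 0.61 [0.5042 0.0468 0.0833] [320. 242.]
ink_box 0.74 [0.5048 0.047  0.0826] [320. 242.]
hatch 0.88 [ 0.5097 -0.0072  0.095 ] [330. 225.]
pull 0.86 [ 0.5071 -0.0109  0.0929] [332. 225.]
seal_head 0.72 [0.5573 0.162  0.0986] [272. 257.]
seal_head 0.34 [ 0.5105 -0.0065  0.0966] [330. 225.]
top -0.0490681853232693 [[-0.014, -0.996, 0.085, 0.427], [-1.0, 0.016, 0.022, 0.043], [-0.023, -0.084, -0.996, 1.085], [0.0, 0.0, 0.0, 1.0]]
jar_green 0.71 [0.5161 0.2658 0.0529] [237. 232.]
jar_green 0.66 [0.5063 0.3414 0.0507] [205. 237.]
jar_green 0.62 [0.4699 0.4386 0.0468] [164. 254.]
ink_box 0.6 [0.522  0.0283 0.0903] [341. 226.]
pull 0.92 [ 0.5077 -0.0181  0.0927] [363. 233.]
seal_head 0.76 [0.5585 0.1602 0.0975] [281. 211.]
seal_head 0.65 [ 0.5077 -0.0175  0.0906] [362. 233.]
```

Run:
```python
import cv2
a=cv2.imread('pics/top.png'); cv2.imwrite('pics/topc.png',cv2.resize(a[120:345,120:420],(800,600),interpolation=cv2.INTER_CUBIC))
```

```text
(no output)
```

View pics/scene.png

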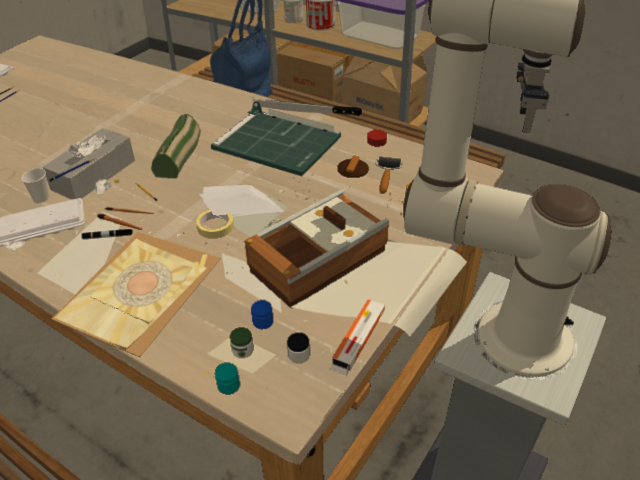

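View pics/topc.png

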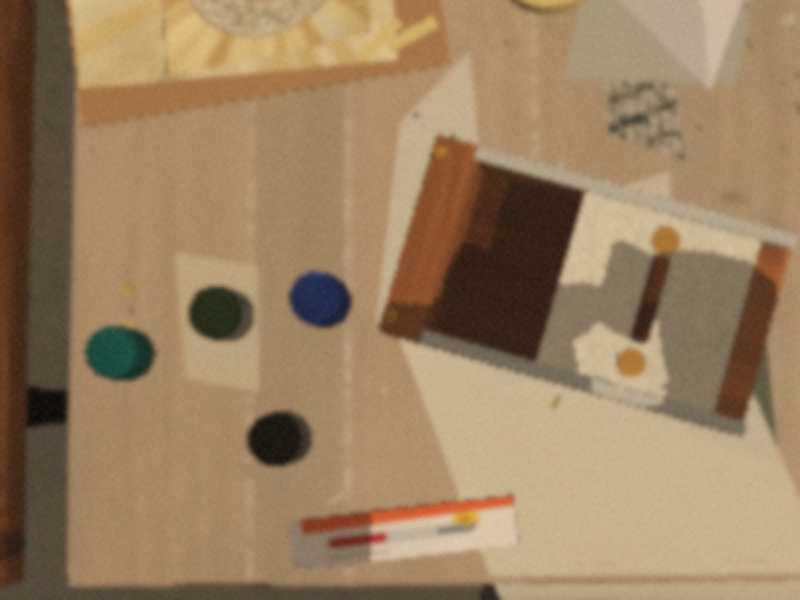

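The scene picture shows four jars: teal (227,378), dark green lid with a white body (241,341), blue (262,314) and black (298,347). The blue and teal ones are look-alikes, so I choose (241,341). The box is open, with its pull at (332,216). No ochre jar is visible yet. Next I'll check the choice in a close crop and measure the box.

Run:
```python
from h import *
a=cv2.imread('pics/scene.png'); cv2.imwrite('pics/greenc.png',cv2.resize(a[290:400,200:330],(650,550),interpolation=cv2.INTER_CUBIC))
f=grab_frame('top'); T=c2w(f)
g=lambda u,v,z: pix2plane(f,T,(120+u*300/800.,120+v*225/600.),z)
for n,u,v,z in [('headL+x',438,138,.102),('headL-x',383,328,.102),('railR+x',795,240,.101),('railR-x',742,430,.101),('hatchedge+x',583,192,.094),('hatchedge-x',539,358,.094),('pull+x',660,257,.126),('pull-x',642,340,.126),('green',217,313,.05),('blue',320,299,.05),('teal',119,352,.05),('black',279,438,.05)]:
    print(n,g(u,v,z).round(4))
find(f,T,['jar_ochre','jar_black'])
f=grab_frame('scene'); find(f,c2w(f),['jar_ochre'])
```

```text
headL+x [0.6436 0.1514 0.102 ]
headL-x [0.4876 0.1973 0.102 ]
railR+x [ 0.5541 -0.1388  0.101 ]
railR-x [ 0.4011 -0.0915  0.101 ]
hatchedge+x [0.5978 0.0328 0.094 ]
hatchedge-x [0.4617 0.071  0.094 ]
pull+x [ 0.5391 -0.0269  0.126 ]
pull-x [ 0.4735 -0.0113  0.126 ]
green [0.506  0.3493 0.05  ]
blue [0.5167 0.2598 0.05  ]
teal [0.4736 0.4349 0.05  ]
black [0.3982 0.295  0.05  ]
jar_ochre 0.94 [ 0.4351 -0.3078  0.0495] [490. 264.]
jar_black 0.84 [0.3967 0.2938 0.0482] [225. 285.]
```

View pics/greenc.png

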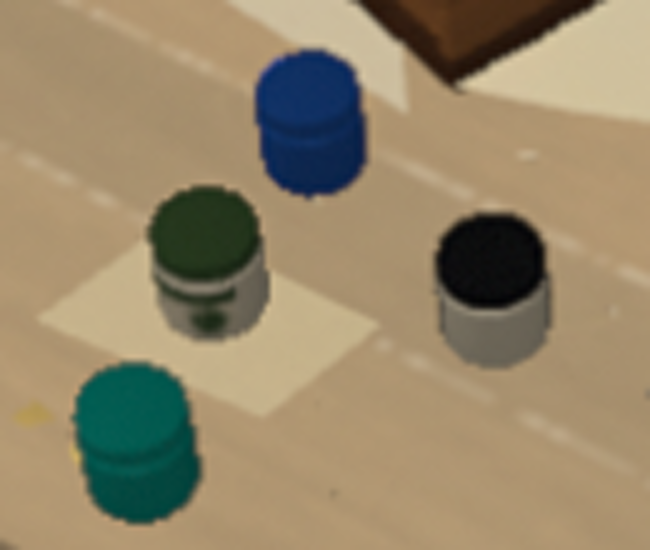

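The crop confirms it: green lid and green band on a white body. The blue and teal jars are one colour all over. I'm setting out towards a point above it.

>>> {"fn": "drive_tool", "kwargs": {
  "steps": [
    [[-0.45,0.0374,-0.0436,-0.004,0,0,0],[-0.45,0.0374,-0.0436,-0.004,0,0,0],[-0.45,0.0374,-0.0436,-0.004,0,0,0],[-0.45,0.0374,-0.0436,-0.004,0,0,0],[-0.45,0.0374,-0.0436,0,0,0,0],[-0.45,0.0374,-0.0436,0,0,0,0],[-0.45,0.0374,-0.0436,0,0,0,0],[-0.45,0.0374,-0.0436,0,0,0,0]]
  ]
}}

```text
time: 1.85
position: [0.3636, -0.0917, 0.2309]
tool_rot: [0.981, 0.196, 0.001, 0.0]
force: [0.5, -0.3, 0.1]
gripper_width: 0.0665
```

>>> {"fn": "drive_tool", "kwargs": {
  "steps": [
    [[-0.45,0.0374,-0.0436,0,0,0,0],[-0.45,0.0374,-0.0436,0,0,0,0],[-0.45,0.0374,-0.0436,0,0,0,0],[-0.45,0.0374,-0.0436,0,0,0,0],[-0.45,0.0374,-0.0436,0,0,0,0],[-0.45,0.0374,-0.0436,0,0,0,0],[-0.45,0.0374,-0.0436,0,0,0,0],[-0.45,0.0374,-0.0436,0,0,0,0]]
  ]
}}

```text
time: 2.85
position: [0.5053, 0.3458, 0.2307]
tool_rot: [0.98, 0.197, 0.0, 0.0]
force: [-0.7, -0.7, 0.3]
gripper_width: 0.0666
```

>>> {"fn": "drive_tool", "kwargs": {
  "steps": [
    [[-0.45,0,0,0,0,0,-10.1],[-0.45,0,0,0,0,0,-10.1],[-0.45,0,0,0,0,0,-10.1],[-0.45,0,0,0,0,0,-10.1],[-0.45,0,0,0,0,0,-10.1],[-0.45,0,0,0,0,0,0]]
  ]
}}

```text
time: 3.6
position: [0.5048, 0.3438, 0.2305]
tool_rot: [0.803, 0.595, -0.0, -0.0]
force: [-0.4, 0.0, 0.0]
gripper_width: 0.0664
```

```bash
cat >> h.py <<'E'
def go(P,yaw=None):
    "print shift/turn from the measured pose to world point P, tool-x yaw"
    s=observe(); M=R.from_quat(s['tool_rot']).as_matrix()
    y=np.arctan2(M[1,0],M[0,0]); print('t',s['time'],'pos',s['position'].round(4),'yaw',y.round(4),'tilt',(M[:2,2]).round(4),'F',np.round(s['force'],2),'w',round(s['gripper_width'],4))
    print('shift',(M.T@(np.array(P)-s['position'])).round(4), 'turn wz deg', None if yaw is None else round(-np.degrees(yaw-y),2))
E
python3 - <<'E'
from h import *
go((.506,.345,.013),1.278)
s=observe(); f=grab_frame('wrist'); T=c2w(f,s); save(f,'w1'); print(np.array(f['hand_eye']).round(3).tolist())
find(f,T,['jar_green'])
E
```

```text
t 3.6 pos [0.5048 0.3438 0.2305] yaw 1.2753 tilt [-0.0001 -0.0001] F [-0.43  0.03  0.04] w 0.0664
shift [0.0015 0.0008 0.2175] turn wz deg -0.15
[[-0.001, -0.966, -0.259, 0.073], [1.0, -0.001, 0.0, -0.001], [-0.0, -0.259, 0.966, -0.17], [0.0, 0.0, 0.0, 1.0]]
jar_green 0.94 [0.4775 0.4384 0.0491] [261. 141.]
jar_green 0.8 [0.5205 0.2678 0.0523] [352. 289.]
jar_green 0.59 [0.5102 0.3531 0.0467] [319. 214.]
```

View pics/w1.png

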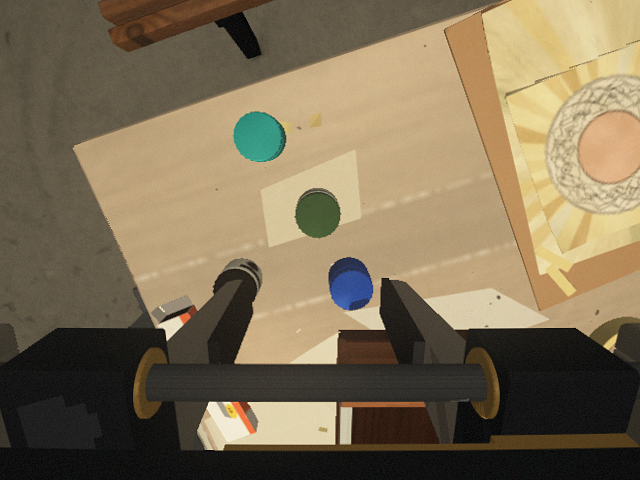

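The wrist view shows the green lid at (318,213), teal at (260,137) and blue at (351,286). The fingers straddle the line towards it.

Run:
```python
from h import *
s=observe(); f=grab_frame('wrist'); T=c2w(f,s); a=f['pixels'][180:245,285:350].astype(int)
m=(a[...,1]>a[...,0]*1.15)&(a[...,1]>a[...,2]*1.15)
v,u=np.nonzero(m); c=(285+(u.min()+u.max())/2,180+(v.min()+v.max())/2); c2=(285+u.mean(),180+v.mean())
print(c,c2,m.sum())
for q in (c,c2): print(pix2plane(f,T,q,.05).round(4))
P=pix2plane(f,T,c2,.05); go((P[0],P[1],.014),1.278)
```

```text
(np.float64(317.0), np.float64(215.0)) (np.float64(317.3799869195553), np.float64(214.72204054937868)) 1529
[0.508  0.3537 0.05  ]
[0.5084 0.3539 0.05  ]
t 3.75 pos [0.5049 0.3438 0.2306] yaw 1.2745 tilt [-0. -0.] F [ 0.37  0.3  -0.53] w 0.0666
shift [0.0106 0.0005 0.2166] turn wz deg -0.2
```

>>> {"fn": "drive_tool", "kwargs": {
  "steps": [
    [[-0.45,0.009,0.0005,0,0,0,0],[-0.45,0,0,0.05,0,0,0],[-0.45,0,0,0.05,0,0,0],[-0.45,0,0,0.05,0,0,0],[-0.45,0,0,0.04,0,0,0],[-0.45,0,0,0.0185,0,0,0],[-0.45,0,0,0.01,0,0,0],[-0.45,0,0,0,0,0,0]]
  ]
}}

```text
time: 4.75
position: [0.5086, 0.3527, 0.0128]
tool_rot: [0.803, 0.596, 0.001, 0.0]
force: [0.1, 0.4, 0.6]
gripper_width: 0.0665
```

>>> {"fn": "drive_tool", "kwargs": {
  "steps": [
    [[0.3,0,0,0,0,0,0],[0.3,0,0,0,0,0,0],[0.3,0,0,0,0,0,0],[0.3,0,0,0,0,0,0]]
  ],
  "newtons": 20
}}

```text
time: 5.25
position: [0.5089, 0.3527, 0.0135]
tool_rot: [0.803, 0.596, 0.001, 0.0]
force: [-0.2, -1.4, 5.4]
gripper_width: 0.0476
```

>>> {"fn": "drive_tool", "kwargs": {
  "steps": [
    [[0.3,0,0,-0.03,0,0,0],[0.3,0,0,-0.06,0,0,0],[0.3,0,0,-0.06,0,0,0],[0.3,0,0,0,0,0,0]]
  ]
}}

```text
time: 5.75
position: [0.5113, 0.3539, 0.1685]
tool_rot: [0.803, 0.596, 0.006, 0.001]
force: [1.1, 0.2, -1.1]
gripper_width: 0.0479
```

>>> {"fn": "drive_tool", "kwargs": {
  "steps": [
    [[0.3,-0.0392,0.0177,0,0,0,0],[0.3,-0.0392,0.0177,0,0,0,0],[0.3,-0.0392,0.0177,0,0,0,0],[0.3,-0.0392,0.0177,0,0,0,0],[0.3,-0.0392,0.0177,0,0,0,0],[0.3,-0.0392,0.0177,0,0,0,0],[0.3,0,0,0,0,0,0]]
  ]
}}

```text
time: 6.62
position: [0.5407, 0.094, 0.1603]
tool_rot: [0.804, 0.594, -0.001, -0.001]
force: [-0.0, 0.3, -2.0]
gripper_width: 0.0478
```

Run:
```python
from h import *
go((.5418,.0966,.0465),1.278)
s=observe(); f=grab_frame('wrist'); save(f,'w2'); g=grab_frame('scene'); 
cv2.imwrite('pics/w2.png',np.vstack([f['pixels'][:,:,::-1][:,:,:][::1][100:480],cv2.resize(g['pixels'][:,:,::-1][150:320,200:430],(640,473))])[:,:][:].copy())
a=cv2.imread('pics/w2.png'); cv2.imwrite('pics/w2.png',cv2.resize(a,(450,600)))
```

```text
t 6.625 pos [0.5407 0.094  0.1603] yaw 1.2732 tilt [-0.0031 -0.0003] F [-0.    0.26 -2.03] w 0.0478
shift [0.0029 0.0006 0.1137] turn wz deg -0.27
```

View pics/w2.png

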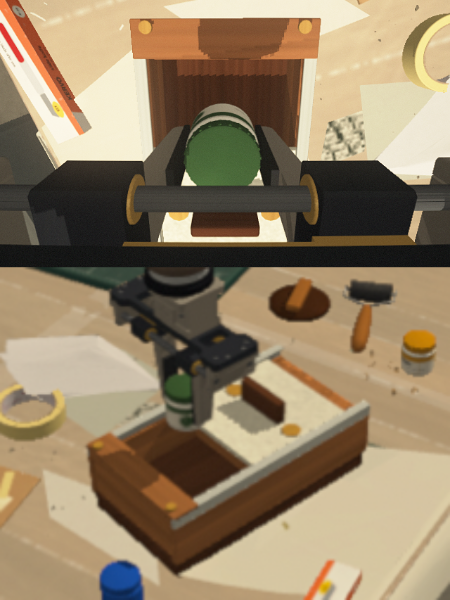

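The wrist view shows the jar centred between the walls with the box square to the tool. The scene view shows the jar upright over the well. Lowering it now.

>>> {"fn": "drive_tool", "kwargs": {
  "steps": [
    [[0.3,0.002,0.0005,0.02,0,0,0],[0.3,0,0,0.03,0,0,0],[0.3,0,0,0.03,0,0,0],[0.3,0,0,0.02,0,0,0],[0.3,0,0,0.005,0,0,0],[0.3,0,0,0,0,0,0]]
  ]
}}

```text
time: 7.48
position: [0.5424, 0.099, 0.0571]
tool_rot: [0.803, 0.596, -0.0, -0.0]
force: [-0.2, -0.5, -1.1]
gripper_width: 0.0476
```

>>> {"fn": "drive_tool", "kwargs": {
  "steps": [
    [[0.3,0,0,0.003,0,0,0],[0.3,0,0,0.002,0,0,0],[0.3,0,0,0,0,0,0]]
  ]
}}

```text
time: 7.85
position: [0.5427, 0.0982, 0.0523]
tool_rot: [0.803, 0.596, 0.0, 0.0]
force: [0.5, -0.8, -1.0]
gripper_width: 0.0478
```

>>> {"fn": "drive_tool", "kwargs": {
  "steps": [
    [[0.3,0,0,0.003,0,0,0],[0.3,0,0,0.0015,0,0,0],[0.3,0,0,0,0,0,0],[0.3,0,0,0,0,0,0]]
  ]
}}

```text
time: 8.35
position: [0.5426, 0.0982, 0.0476]
tool_rot: [0.803, 0.596, 0.0, -0.0]
force: [-0.3, 0.7, -1.3]
gripper_width: 0.0473
```

>>> {"fn": "drive_tool", "kwargs": {
  "steps": [
    [[0.3,0,0,0.0008,0,0,0],[0.3,0,0,0.0007,0,0,0],[0.3,0,0,0,0,0,0]]
  ]
}}

```text
time: 8.72
position: [0.5425, 0.0982, 0.046]
tool_rot: [0.803, 0.596, -0.0, -0.0]
force: [0.4, -0.4, -1.4]
gripper_width: 0.0477
```

>>> {"fn": "drive_tool", "kwargs": {
  "steps": [
    [[0.3,0,0,0.0008,0,0,0],[0.3,0,0,0,0,0,0]]
  ]
}}

```text
time: 8.98
position: [0.5427, 0.0982, 0.0455]
tool_rot: [0.803, 0.596, 0.0, 0.0]
force: [-0.3, 0.5, 0.6]
gripper_width: 0.0476
```

>>> {"fn": "drive_tool", "kwargs": {
  "steps": [
    [[0.3,0,0,0.0008,0,0,0],[0.3,0,0,0,0,0,0]]
  ]
}}

```text
time: 9.22
position: [0.5427, 0.0982, 0.0455]
tool_rot: [0.803, 0.596, -0.0, 0.0]
force: [-3.1, 0.5, 6.7]
gripper_width: 0.0474
```

>>> {"fn": "drive_tool", "kwargs": {
  "steps": [
    [[-0.4,0,0,0,0,0,0],[-0.4,0,0,0,0,0,0],[-0.4,0,0,0,0,0,0],[-0.4,0,0,-0.02,0,0,0],[-0.4,0,0,-0.05,0,0,0],[-0.4,0,0,-0.06,0,0,0],[-0.4,0,0,-0.06,0,0,0],[-0.4,0,0,0,0,0,0]]
  ]
}}

```text
time: 10.22
position: [0.546, 0.0982, 0.2408]
tool_rot: [0.803, 0.596, 0.005, 0.004]
force: [0.7, 1.0, -0.3]
gripper_width: 0.064
```

Run:
```python
from h import *
s=observe(); f=grab_frame('wrist'); T=c2w(f,s); save(f,'w3'); go((.5067,-.019,.1),-0.293)
find(f,T,['jar_green','pull','hatch'])
g=grab_frame('scene'); T=c2w(g); find(g,T,['jar_green','pull'])
a=np.vstack([f['pixels'][:,:,::-1][100:480],cv2.resize(g['pixels'][:,:,::-1][150:320,200:430],(640,473))])
cv2.imwrite('pics/w3.png',cv2.resize(a,(450,600)))
```

```text
t 10.275 pos [0.5441 0.0982 0.2371] yaw 1.2772 tilt [ 0.0055 -0.0002] F [ 0.53 -0.26 -0.69] w 0.0646
shift [-0.1232 -0.0026  0.1369] turn wz deg 89.97
jar_green 0.71 [0.5392 0.1043 0.0785] [306. 225.]
jar_green 0.59 [0.519  0.2591 0.0497] [238.  71.]
pull 0.7 [0.5167 0.0029 0.0992] [315. 333.]
hatch 0.64 [0.5185 0.004  0.0935] [316. 329.]
jar_green 0.93 [0.4672 0.4489 0.0466] [226. 376.]
jar_green 0.89 [0.5316 0.1029 0.0802] [297. 253.]
jar_green 0.82 [0.5074 0.2684 0.0417] [264. 313.]
pull 0.64 [ 0.5088 -0.0107  0.0913] [331. 226.]
```

View pics/w3.png

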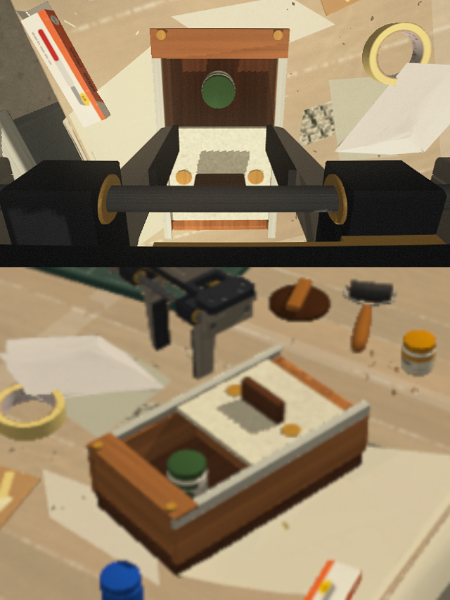

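The green jar stands upright in the well: wrist view at about (310,228), scene inset at (187,470). Next I'll move above the pull and turn 90°.

>>> {"fn": "drive_tool", "kwargs": {
  "steps": [
    [[-0.4,-0.041,-0.001,0.01,0,0,0],[-0.4,-0.041,-0.001,0.01,0,0,0],[-0.4,-0.041,-0.001,0.01,0,0,0],[-0.4,0,0,0,0,0,10],[-0.4,0,0,0,0,0,10],[-0.4,0,0,0,0,0,10],[-0.4,0,0,0,0,0,10],[-0.4,0,0,0,0,0,10]]
  ]
}}

```text
time: 11.58
position: [0.5035, -0.0185, 0.2034]
tool_rot: [0.98, 0.198, -0.001, -0.0]
force: [-0.4, 0.2, 0.1]
gripper_width: 0.0644
```

>>> {"fn": "drive_tool", "kwargs": {
  "steps": [
    [[-0.4,0,0,0,0,0,10],[-0.4,0,0,0,0,0,10],[-0.4,0,0,0,0,0,10],[-0.4,0,0,0,0,0,10],[-0.4,0,0,0,0,0,0],[-0.4,0,0,0,0,0,0]]
  ]
}}

```text
time: 12.32
position: [0.5039, -0.0186, 0.204]
tool_rot: [0.989, -0.145, -0.0, -0.0]
force: [-0.4, -0.4, 0.0]
gripper_width: 0.0644
```

Run:
```python
from h import *
s=observe(); f=grab_frame('wrist'); T=c2w(f,s); go((.5067,-.019,.1),-0.293)
find(f,T,['jar_green','pull','hatch'])
save(f,'w4')
```

```text
t 12.375 pos [ 0.5039 -0.0186  0.2042] yaw -0.2913 tilt [-0.0006  0.0002] F [ 0.24 -0.15 -0.8 ] w 0.0644
shift [ 0.0028 -0.0004  0.1042] turn wz deg 0.1
jar_green 0.96 [0.5231 0.2564 0.0497] [ 47. 289.]
jar_green 0.79 [0.5437 0.0916 0.0765] [181. 229.]
pull 0.92 [ 0.5204 -0.0238  0.0961] [316. 221.]
hatch 0.88 [ 0.5212 -0.0221  0.0932] [314. 220.]
```

View pics/w4.png

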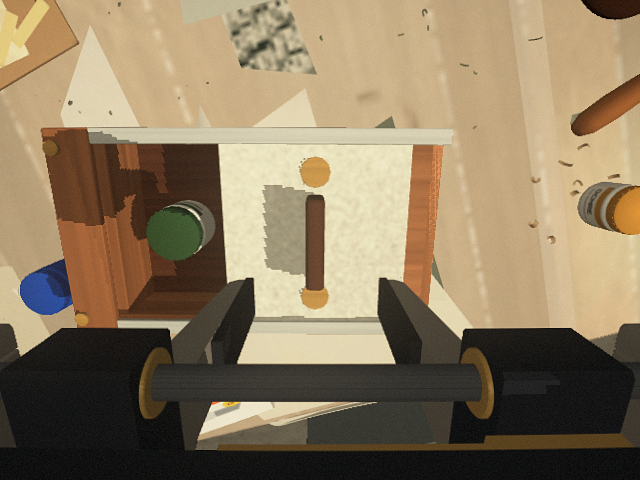

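The pull (315,243) lies centred between the fingers, the jaws close across its thickness, and the jar (180,230) is clear. Lowering onto it and gripping.

>>> {"fn": "drive_tool", "kwargs": {
  "steps": [
    [[-0.4,0.003,0,0.04,0,0,0],[-0.4,0,0,0.04,0,0,0],[-0.4,0,0,0.02,0,0,0],[-0.4,0,0,0.003,0,0,0],[-0.4,0,0,0,0,0,0],[-0.4,0,0,0,0,0,0]]
  ]
}}

```text
time: 13.28
position: [0.508, -0.0198, 0.1029]
tool_rot: [0.989, -0.146, 0.001, 0.0]
force: [-0.2, 0.0, 1.2]
gripper_width: 0.0645
```

>>> {"fn": "drive_tool", "kwargs": {
  "steps": [
    [[1,0,0,0,0,0,0],[1,0,0,0,0,0,0],[1,0,0,0,0,0,0],[1,0,0,0,0,0,0],[1,0,0,0,0,0,0],[1,0,0,0,0,0,0],[1,0,0,0,0,0,0]]
  ],
  "newtons": 35
}}

```text
time: 14.15
position: [0.507, -0.0193, 0.1015]
tool_rot: [0.989, -0.146, 0.0, -0.0]
force: [1.2, 1.2, -0.3]
gripper_width: 0.0136
```

```bash
cat >> h.py <<'E'
O=np.array([.5204,.0258]); UY=np.array([.289,.957]); UX=np.array([.957,-.289])
def st():
    s=observe(); p=s['position'][:2]-O; F=s['force']
    print('t %.2f boxxy %.4f %.4f z %.4f Fy %.2f Fx %.2f Fz %.2f w %.4f'%(s['time'],p@UX,p@UY,s['position'][2],F[:2]@UY,F[:2]@UX,F[2],s['gripper_width']), 'tau',np.round(s['torque'],2))
E
python3 -c "
from h import *
st()"
```

```text
t 14.15 boxxy 0.0002 -0.0470 z 0.1015 Fy 1.51 Fx 0.82 Fz -0.33 w 0.0136 tau [ 0.3  -0.05 -0.09]
```

Gripped: opening 13.6 mm, hatch at about box y -47 mm. Now sliding towards the seal.

>>> {"fn": "drive_tool", "kwargs": {
  "steps": [
    [[1,0,-0.005,0,0,0,0],[1,0,-0.01,0,0,0,0],[1,0,-0.012,0,0,0,0],[1,0,-0.012,0,0,0,0],[1,0,-0.012,0,0,0,0],[1,0,-0.012,0,0,0,0],[1,0,-0.01,0,0,0,0],[1,0,-0.007,0,0,0,0]]
  ]
}}

```text
time: 15.15
position: [0.5305, 0.0577, 0.1015]
tool_rot: [0.989, -0.146, 0.0, -0.0]
force: [0.2, -3.9, -0.6]
gripper_width: 0.0138
```

```bash
python3 -c "
from h import *
st(); go((.5204+.289*.045,.0258+.957*.045,.1015),-.293)"
```

```text
t 15.15 boxxy 0.0004 0.0335 z 0.1015 Fy -3.69 Fx 1.35 Fz -0.64 w 0.0138 tau [-0.73 -0.01 -0.07]
t 15.15 pos [0.5305 0.0577 0.1015] yaw -0.2933 tilt [0.0004 0.    ] F [ 0.22 -3.93 -0.64] w 0.0138
shift [-0.0004 -0.0115  0.    ] turn wz deg -0.01
```

>>> {"fn": "drive_tool", "kwargs": {
  "steps": [
    [[1,0,-0.003,0,0,0,0],[1,0,-0.003,0,0,0,0],[1,0,-0.003,0,0,0,0],[1,0,-0.002,0,0,0,0],[1,0,-0.001,0,0,0,0],[1,0,0,0,0,0,0]]
  ]
}}

```text
time: 15.9
position: [0.5337, 0.0687, 0.1015]
tool_rot: [0.989, -0.146, 0.0, -0.0]
force: [2.2, -2.9, -2.7]
gripper_width: 0.0141
```

>>> {"fn": "drive_tool", "kwargs": {
  "steps": [
    [[1,0,-0.001,0,0,0,0],[1,0,-0.001,0,0,0,0],[1,0,0,0,0,0,0]]
  ]
}}

```text
time: 16.27
position: [0.5343, 0.0705, 0.1015]
tool_rot: [0.989, -0.146, 0.0, -0.0]
force: [1.9, -3.5, -3.1]
gripper_width: 0.0141
```

>>> {"fn": "drive_tool", "kwargs": {
  "steps": [
    [[1,0,-0.001,0,0,0,0],[1,0,-0.001,0,0,0,0],[1,0,0,0,0,0,0]]
  ]
}}

```text
time: 16.65
position: [0.5349, 0.0725, 0.1015]
tool_rot: [0.989, -0.146, 0.0, -0.0]
force: [2.9, -3.5, -3.1]
gripper_width: 0.0136
```

>>> {"fn": "drive_tool", "kwargs": {
  "steps": [
    [[1,0,-0.001,0,0,0,0],[1,0,-0.001,0,0,0,0],[1,0,0,0,0,0,0]]
  ]
}}

```text
time: 17.02
position: [0.5355, 0.0743, 0.1015]
tool_rot: [0.989, -0.146, 0.0, -0.0]
force: [2.6, -4.1, -3.0]
gripper_width: 0.0137
```

>>> {"fn": "drive_tool", "kwargs": {
  "steps": [
    [[1,0,-0.001,0,0,0,0],[1,0,-0.001,0,0,0,0],[1,0,0,0,0,0,0]]
  ]
}}

```text
time: 17.4
position: [0.536, 0.0762, 0.1015]
tool_rot: [0.989, -0.146, 0.0, -0.0]
force: [3.9, -3.6, -4.2]
gripper_width: 0.0137
```

>>> {"fn": "drive_tool", "kwargs": {
  "steps": [
    [[1,0.0003,-0.001,0,0,0,0],[1,0.0003,-0.001,0,0,0,0],[1,0,0,0,0,0,0]]
  ]
}}

```text
time: 17.77
position: [0.5367, 0.0782, 0.1015]
tool_rot: [0.989, -0.146, -0.001, -0.0]
force: [-0.1, -2.4, -1.3]
gripper_width: 0.0135
```

>>> {"fn": "drive_tool", "kwargs": {
  "steps": [
    [[1,0,-0.001,0,0,0,0],[1,0,-0.001,0,0,0,0],[1,0,0,0,0,0,0]]
  ]
}}

```text
time: 18.15
position: [0.5373, 0.0802, 0.1015]
tool_rot: [0.989, -0.146, -0.0, -0.0]
force: [-2.4, -2.2, 1.2]
gripper_width: 0.0136
```

>>> {"fn": "drive_tool", "kwargs": {
  "steps": [
    [[1,0,-0.001,0,0,0,0],[1,0,-0.001,0,0,0,0],[1,0,0,0,0,0,0]]
  ]
}}

```text
time: 18.52
position: [0.5378, 0.0818, 0.1015]
tool_rot: [0.989, -0.146, -0.001, 0.0]
force: [-5.0, -2.1, 2.6]
gripper_width: 0.0136
```

>>> {"fn": "drive_tool", "kwargs": {
  "steps": [
    [[1,-0.0003,-0.001,0,0,0,0],[1,0,-0.0005,0,0,0,0],[1,0,0,0,0,0,0]]
  ]
}}

```text
time: 18.9
position: [0.538, 0.0824, 0.1015]
tool_rot: [0.989, -0.146, -0.0, 0.001]
force: [-4.2, -5.9, 3.2]
gripper_width: 0.0136
```

```bash
python3 -c "
from h import *
st()"
```

```text
t 18.90 boxxy 0.0005 0.0593 z 0.1015 Fy -6.89 Fx -2.26 Fz 3.16 w 0.0136 tau [-0.86  0.73 -0.05]
```

Contact with the seal at about box y +59 mm, with the force rising from 3 to 7 N. Building the push up in small steps.

>>> {"fn": "drive_tool", "kwargs": {
  "steps": [
    [[1,-0.0002,-0.0007,0,0,0,0],[1,0,0,0,0,0,0]]
  ]
}}

```text
time: 19.15
position: [0.5381, 0.0828, 0.1015]
tool_rot: [0.989, -0.146, -0.0, 0.001]
force: [-4.3, -7.1, 1.8]
gripper_width: 0.0139
```

```bash
python3 -c "
from h import *
st()"
```

```text
t 19.15 boxxy 0.0005 0.0596 z 0.1015 Fy -8.00 Fx -2.06 Fz 1.84 w 0.0139 tau [-1.09  0.66 -0.07]
```

>>> {"fn": "drive_tool", "kwargs": {
  "steps": [
    [[1,-0.0002,-0.0007,0,0,0,0],[1,0,-0.0005,0,0,0,0],[1,0,0,0,0,0,0]]
  ]
}}

```text
time: 19.52
position: [0.5382, 0.0833, 0.1015]
tool_rot: [0.989, -0.146, -0.0, 0.002]
force: [-4.1, -10.1, 2.8]
gripper_width: 0.0135
```

```bash
python3 -c "
from h import *
st()"
```

```text
t 19.52 boxxy 0.0005 0.0601 z 0.1015 Fy -10.84 Fx -0.97 Fz 2.83 w 0.0135 tau [-1.46  0.79 -0.02]
```

Seal force is about 7.8 N (10.8 less roughly 3 of friction). One more small step, then hold.

>>> {"fn": "drive_tool", "kwargs": {
  "steps": [
    [[1,0,-0.0006,0,0,0,0],[1,0,-0.0004,0,0,0,0],[1,0,0,0,0,0,0]]
  ]
}}

```text
time: 19.9
position: [0.5384, 0.0836, 0.1015]
tool_rot: [0.989, -0.146, -0.0, 0.002]
force: [-5.2, -12.7, 3.5]
gripper_width: 0.0136
```

```bash
python3 -c "
from h import *
st()"
```

```text
t 19.90 boxxy 0.0005 0.0605 z 0.1015 Fy -13.61 Fx -1.31 Fz 3.55 w 0.0136 tau [-1.74  0.85 -0.1 ]
```

Net push is about 10.5 N on the seal. Holding it for 0.625 s.

>>> {"fn": "drive_tool", "kwargs": {
  "steps": [
    [[1,0,0,0,0,0,0],[1,0,0,0,0,0,0],[1,0,0,0,0,0,0],[1,0,0,0,0,0,0],[1,0,0,0,0,0,0]]
  ]
}}

```text
time: 20.52
position: [0.5384, 0.0836, 0.1015]
tool_rot: [0.989, -0.146, -0.001, 0.002]
force: [-6.4, -12.0, 2.9]
gripper_width: 0.0138
```

```bash
python3 -c "
from h import *
st()"
```

```text
t 20.52 boxxy 0.0005 0.0605 z 0.1015 Fy -13.36 Fx -2.66 Fz 2.86 w 0.0138 tau [-1.74  0.86 -0.13]
```

Steady at 13.4 N, about 10 N of it on the seal. Now easing off a little and then letting go.

>>> {"fn": "drive_tool", "kwargs": {
  "steps": [
    [[1,0,0.0007,0,0,0,0],[1,0,0.0007,0,0,0,0],[1,0,0.0006,0,0,0,0],[1,0,0,0,0,0,0]]
  ]
}}

```text
time: 21.02
position: [0.5382, 0.0833, 0.1015]
tool_rot: [0.989, -0.146, 0.0, 0.001]
force: [-3.2, -5.8, 2.0]
gripper_width: 0.0137
```

```bash
python3 -c "
from h import *
st()"
```

```text
t 21.02 boxxy 0.0005 0.0602 z 0.1015 Fy -6.45 Fx -1.44 Fz 1.98 w 0.0137 tau [-0.88  0.55 -0.06]
```

>>> {"fn": "drive_tool", "kwargs": {
  "steps": [
    [[1,0,0.0006,0,0,0,0],[1,0,0.0006,0,0,0,0],[1,0,0,0,0,0,0],[-0.4,0,0,0,0,0,0],[-0.4,0,0,0,0,0,0],[-0.4,0,0,0,0,0,0],[-0.4,0,0,0,0,0,0],[-0.4,0,0,0,0,0,0]]
  ]
}}

```text
time: 22.02
position: [0.5379, 0.0832, 0.1015]
tool_rot: [0.989, -0.146, 0.0, -0.0]
force: [-1.0, -0.2, 0.1]
gripper_width: 0.0617
```

>>> {"fn": "drive_tool", "kwargs": {
  "steps": [
    [[-0.4,0,0,-0.015,0,0,0],[-0.4,0,0,-0.03,0,0,0],[-0.4,0,0,-0.04,0,0,0],[-0.4,0,0,-0.03,0,0,0],[-0.4,0,0,0,0,0,0],[-0.4,0,0,0,0,0,0]]
  ]
}}

```text
time: 22.78
position: [0.5375, 0.0831, 0.2159]
tool_rot: [0.989, -0.146, -0.0, 0.0]
force: [0.6, -0.3, -1.2]
gripper_width: 0.0642
```

Run:
```python
from h import *
st(); s=observe(); f=grab_frame('wrist'); T=c2w(f,s); find(f,T,['pull'])
g=grab_frame('scene'); find(g,c2w(g),['jar_green','jar_black','jar_ochre'])
a=np.vstack([f['pixels'][:,:,::-1][100:480],cv2.resize(g['pixels'][:,:,::-1][130:400,180:480],(640,576))])
cv2.imwrite('pics/w5.png',cv2.resize(a,(400,600)))
```

```text
t 22.77 boxxy -0.0002 0.0598 z 0.2159 Fy -0.12 Fx 0.68 Fz -1.23 w 0.0642 tau [ 0.07 -0.02 -0.02]
pull 0.92 [0.5465 0.0776 0.0953] [319. 226.]
pull 0.3 [0.5824 0.1531 0.099 ] [219. 212.]
jar_green 0.93 [0.4674 0.4498 0.0474] [226. 376.]
jar_green 0.77 [0.5099 0.2692 0.0455] [263. 311.]
jar_black 0.62 [0.3884 0.3077 0.0492] [299. 345.]
jar_ochre 0.84 [ 0.4234 -0.3012  0.0386] [415. 193.]
```

View pics/w5.png

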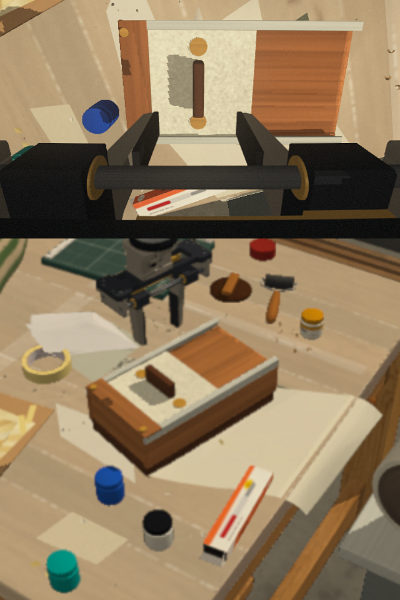

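The hatch is shut under the head, with the pull at (198,88) in the wrist inset. The ochre jar (312,322) and black jar (158,527) are where they were, and the gripper is clear. Handing in.

```bash
python3 -c "
from h import *
print(finish_job())"
```

```text
the job is handed in; nothing more can be done
None
```

I stood the green jar in the well, slid the hatch shut by its pull and pressed it onto the seal. The job was handed in at about 23 s, with no verdict reported.

- **Jar:** a picture before closing showed it upright in the well. The shut hatch hides it, so I have not seen it since.
- **Seal push:** the hatch met the seal at about box y +59 mm. The tool force held at about 13.4 N for over 0.6 s. That is roughly 10 N on the seal, taking off the 3 N of sliding friction. The highest reading was 13.6 N, below the 18 N limit, though I only read the force at the end of each move.
- **Letting go:** I eased the push off before opening the fingers, and force readings afterwards were near zero. The last pictures show the hatch shut under the head, with the gripper clear and about 11 cm above where it held the pull.
- **Other jars:** the black and ochre jars look unmoved, and so do the blue and teal look-alikes. The scene and top cameras' readings for the black and ochre jars differ by about 1 to 2 cm, so I can't confirm their positions more closely than that.
- **Not confirmed:** I could not measure the last 1 to 3 mm of the hatch's spring-back in the pictures. That it still rests on the seal comes from the force and position readings during easing off.

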